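# Let the green battery out of its dispenser

### The job

Press down the green paddle of the green battery dispenser with the fingertips, so that the rocking lever lifts the gate at its other end, and keep it down until the green cell has rolled into the catch tray at the front; then let the lever come back up so that the gate is shut again. Do not touch the cells or the gates, leave the blue dispenser shut with its cell inside, and leave the other things on the desk where they are.

Things in the scene. Friction and masses are not known exactly. Their poses are not given: they have to be found in the camera images.
- green_dispenser: green battery dispenser, fixed: grey trough 66 mm wide (y), x = -126 mm (green front wall, 36 mm high) to +70 mm, base foot on to +155 mm. Origin on the desk, +x to the paddle end, z up. Inside, a white ramp rises 0.12 rad from x = -120 mm (12 mm high). Posts 100 mm high (y = +-30 mm) carry the lever: pivot along y at x = 35, z = 90 mm. Catch tray: ramp ahead of the gate, x = -120 to -50 mm.
- green_paddle (a point): centre of the top face of the green square press paddle, 44 x 44 x 7 mm, on the rear end of the lever. The point is 97 mm above the desk and at x = 115, y = 0 mm of the dispenser while the gate is shut; 80 mm behind the pivot; turns with the lever; z out of the top face.
- green_lever (a joint): angle of the rocking lever (rad): 0 = level, gate shut; grows as the paddle goes down and the gate rises, to 0.36 at the stop (paddle about 28 mm lower). The cell can pass from about 0.25. A spring returns it to 0 when let go: about 2 N on the paddle to start, 4 N at the stop.
- green_gate (a point): middle of the lower edge of the black gate plate, 5 x 44 mm, about 63 mm high, hanging from the front end of the green lever 80 mm ahead of the pivot; this edge is 6 mm above the ramp when shut and some 30 mm higher with the lever at its stop.
- green_cell: the green round battery cell, 26 mm diameter, 50 mm long, 45 to 90 g, lying across the ramp behind the gate. Origin at its centre; y along its length; it rolls. At the start its centre is at about x = -29, z = 36 mm of its dispenser; lying against the front wall of the catch tray it is at about x = -107, z = 27 mm.
- blue_dispenser: blue battery dispenser, fixed: grey trough 66 mm wide (y), x = -126 mm (blue front wall, 36 mm high) to +70 mm, base foot on to +155 mm. Origin on the desk, +x to the paddle end, z up. Inside, a white ramp rises 0.12 rad from x = -120 mm (12 mm high). Posts 100 mm high (y = +-30 mm) carry the lever: pivot along y at x = 35, z = 90 mm. Catch tray: ramp ahead of the gate, x = -120 to -50 mm.
- blue_paddle (a point): centre of the top face of the blue square press paddle, 44 x 44 x 7 mm, on the rear end of the lever. The point is 97 mm above the desk and at x = 115, y = 0 mm of the dispenser while the gate is shut; 80 mm behind the pivot; turns with the lever; z out of the top face.
- blue_lever (a joint): angle of the rocking lever (rad): 0 = level, gate shut; grows as the paddle goes down and the gate rises, to 0.36 at the stop (paddle about 28 mm lower). The cell can pass from about 0.25. A spring returns it to 0 when let go: about 2 N on the paddle to start, 4 N at the stop.
- blue_gate (a point): middle of the lower edge of the black gate plate, 5 x 44 mm, about 63 mm high, hanging from the front end of the blue lever 80 mm ahead of the pivot; this edge is 6 mm above the ramp when shut and some 30 mm higher with the lever at its stop.
- blue_cell: the blue round battery cell, 26 mm diameter, 50 mm long, 45 to 90 g, lying across the ramp behind the gate. Origin at its centre; y along its length; it rolls. At the start its centre is at about x = -29, z = 36 mm of its dispenser; lying against the front wall of the catch tray it is at about x = -107, z = 27 mm.
- spare_cell: orange battery cell standing upright on the desk, 26 mm diameter, 50 mm high; origin under its centre; not part of the job
- torch: black torch standing upright, 48 mm wide at the foot, 145 mm high; origin under its centre; not part of the job
- mug: blue mug, 80 mm wide, 92 mm high; origin under its centre; not part of the job
- mouse: black computer mouse, 108 x 60 x 33 mm; origin under its centre; not part of the job
- note_pad: yellow block of notes, 76 x 76 x 22 mm; origin under its centre; not part of the job
- charger: white plug charger, 45 x 52 x 30 mm; origin under its centre; not part of the job
There are look-alikes about, which are no part of the job. Several things have the shape of the green_cell; the one meant has the colours described above.

How it is judged (in metres and radians):
On the way, in this order (a step that is already met when the one before it is completed fails the run):
1. the fingers press the green paddle down and the gate rises (value of joint green_lever above 0.12 rad and contact force between the fingers and green_lever_c2 above 0.5 N), for 0.05 s.
2. the green cell has rolled into the catch tray (x of green_cell in the frame of green_dispenser below -0.085 m and z of green_cell in the frame of green_dispenser below 0.045 m), for 0.1 s.
At the end, for the whole second after the job is handed in: the green cell lies at rest in the catch tray (its centre within about 17 mm of its place at the front wall, below 40 mm height), both levers are back within 0.04 rad of shut, the blue cell is within 10 mm of its start and every other thing within 20 mm of its own (x of green_cell in the frame of green_dispenser between -0.122 and -0.09 m and y of green_cell in the frame of green_dispenser between -0.02 and 0.02 m and z of green_cell in the frame of green_dispenser below 0.04 m and linear speed of green_cell below 0.03 m/s and value of joint each of green_lever, blue_lever below 0.04 rad and distance of blue_cell from where it was at the start of the episode below 0.01 m and not (distance of any of spare_cell, torch, mug, mouse, note_pad, charger from where it was at the start of the episode above 0.02 m)); the robot touches nothing.
It fails at once if the blue dispenser's lever is pressed or its cell moves (value of joint blue_lever above 0.1 rad or distance of blue_cell from where it was at the start of the episode above 0.01 m).
It fails at once if the robot touches a cell (contact force between any of the fingers, the arm and green_cell above 0.3 N or contact force between any of the fingers, the arm and blue_cell above 0.3 N or contact force between any of the fingers, the arm and spare_cell above 0.3 N).
It fails at once if a gate is touched or lifted by hand instead of by the lever (contact force between any of the fingers, the arm and green_lever_c3 above 0.5 N or contact force between any of the fingers, the arm and blue_lever_c3 above 0.5 N).
It fails at once if the green cell is lifted out of its chute (z of green_cell in the frame of green_dispenser above 0.06 m).
It fails at once if another thing on the desk is moved (distance of any of spare_cell, torch, mug, mouse, note_pad, charger from where it was at the start of the episode above 0.02 m).
It also fails if it takes over 27 s, if anything falls off the work surface, if the arm or the gripper's body presses on something with over 40 N, if the wrist force passes 120 N, or if a joint passes its speed limit or range.

### The arm

A 6-joint arm with a two-finger parallel gripper is mounted at the origin on the work surface. World frame = base frame: x ahead of the robot, y to its left, z up, the work surface at z = 0. Lengths are in mm, angles in rad, forces in N, time in s.
With the tool pointing down it reaches from about 350 to 975 mm from the base axis. Payload 7.1 kg.
Tool frame: the origin (TCP) lies on the front face of the gripper's body, between the roots of the fingers; the fingertips stand 80 mm ahead of it and the grasp point (between the pads) lies 61 mm ahead of it (env.tips_ahead is the distance from the TCP to the fingertips, in mm); z points along the fingers, y is the line along which they close (so a half turn about z gives the same grasp; the last joint's range is limited). The gripper opens to 88 mm and grips with 3 to 60 N. Pads are 20 mm wide; open, the fingers measure 115 mm over their backs; the gripper's body (75 mm by 178 mm) begins 61 mm behind the grasp point.
Start: joints at [1.282, 0.423, 1.63, -0, 1.089, -0.019], TCP at [166.555, 602.383, 302.675] pointing down, gripper open.
Joint ranges: [-3, 3], [-0.9, 2.11], [0.09, 2.58], [-1.31, 4.45], [0.11, 2.69], [-2.54, 2.54]. Speed limits (rad/s): [2.39, 2.39, 3.01, 3.14, 3.14, 3.14].

### API

Orientations are given as a unit quaternion [x, y, z, w].
In Python, from station import env, set_gripper, viewer, workorder gives the robot as it stands. Calls block until the motion is done:
- env.reach(position, orientation): joint-space move of the TCP to a pose.
- env.move_l(position, rot=None, rate=150, f_stop=None): straight line of the TCP; rot=None keeps the orientation; rate is the mean speed in mm/s. With f_stop (N) it stops when the force on the tool has changed by that much, and returns True; else False.
- env.move_joints(angles): joint-space move.
- set_gripper(opening): finger opening in mm; the grip force is fixed at half the most; returns when the fingers have stopped.
- env.hold(seconds).
- env.ik(position, orientation): joint angles nearest the present ones, or None.
- env.read_state(): the state.
- viewer.camera(name): name is "side" or "top"; returns the picture (384x512x3 uint8, blue, green, red); there is no depth.
- viewer.camera_params(name): a dict with "fx", "fy", "cx", "cy" (pixels), "dist" ([k1, k2, p1, p2, k3] as OpenCV has them; the pictures are not rectified), "pose" (4x4, takes a point from camera to world coordinates). Camera axes: x right, y up, looking along -z (the intrinsics and any distortion apply to the point x, -y, -z); pixel columns grow to the right and rows downward; lengths in mm; the calibration is good to about 2 mm. A picture is of the moment at which its call begins. camera_params takes no time and is no camera call.
A pose or a line that the arm cannot do raises env.IKError and nothing moves.
- workorder.sign_off(): hands the job in; it is judged then, once.
The state is a dict: "time_s": time; "qpos": joint angles; "dq": joint speeds; "tau": joint torques, N m; "tool_pos": TCP position; "orientation": TCP orientation; "force": force on the tool from outside, world axes, zero at the start; "wrist_torque": the same for the moment, N m; "width": finger opening in mm; "grip_force": force on a finger pad.
Only numpy, scipy, OpenCV 4.12 (cv2) and the standard library are available. Lean on these libraries where they do the work, as an engineer would, in place of code of your own. Each camera call takes 0.05 s, during which the arm holds its last target. There are 200 camera calls.

## Working session

There is one attempt and no reset: what is moved stays moved. The work goes in short steps, each a Python script; the robot and the scene stay as the last script left them, time stands still between calls to the robot, and variables do not carry over. Pictures are saved under pics/ and viewed, at most 10 in all, crops included, and the job is handed in when it is done.

```bash
mkdir -p pics; python3 - <<'E'
from station import env,viewer
import cv2,numpy as np
for n in("side","top"):
    cv2.imwrite(f"pics/{n}0.png",viewer.camera(n)); p=viewer.camera_params(n)
    print(n,[round(p[k],1) for k in("fx","fy","cx","cy")],p["dist"],np.round(p["pose"],3).tolist())
print(env.read_state()["time_s"])
E
```

```text
side [475.5, 475.5, 256.7, 186.3] [-0.13920422  0.          0.          0.          0.        ] [[-0.992, 0.094, -0.081, 433.766], [-0.123, -0.636, 0.762, 1338.733], [0.02, 0.766, 0.643, 1212.184], [0.0, 0.0, 0.0, 1.0]]
top [442.3, 442.3, 249.9, 194.6] [0.00291599 0.         0.         0.         0.        ] [[0.022, 0.981, -0.191, 336.568], [-1.0, 0.019, -0.017, 12.045], [-0.013, 0.191, 0.981, 1367.972], [0.0, 0.0, 0.0, 1.0]]
0.1
```

View pics/side0.png

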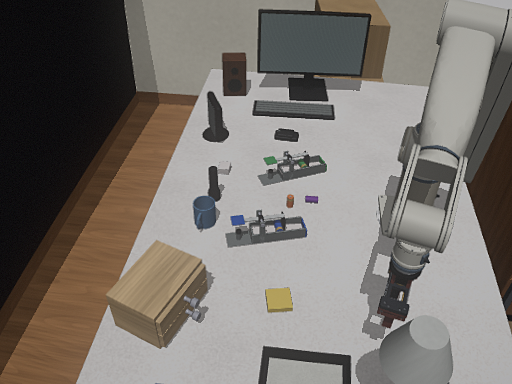

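View pics/top0.png

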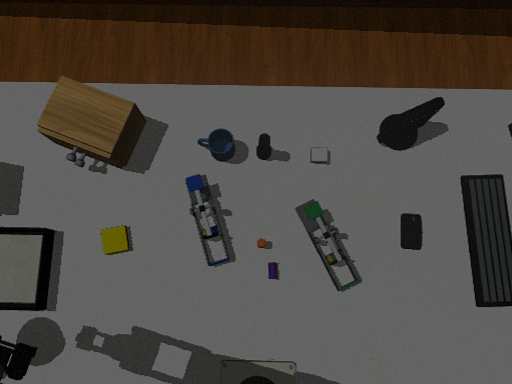

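The side view shows the green paddle at about (270,161) and the blue one at (237,220). In the top view they are at (314,210) and (195,183). The cell look-alikes are orange at top (262,243) and purple at (273,270); the green cell sits in the green trough at (331,258). The green-paddled dispenser, with the green front wall at (349,283), is the one meant. I'll confirm that in a crop and triangulate.

```bash
cat > h.py <<'E'
import cv2,numpy as np
from station import viewer
def ray(n,uv):
    p=viewer.camera_params(n);K=np.array([[p["fx"],0,p["cx"]],[0,p["fy"],p["cy"]],[0,0,1]])
    x,y=cv2.undistortPoints(np.array([[uv]],float),K,np.array(p["dist"],float))[0,0]
    P=np.array(p["pose"]);d=P[:3,:3]@[x,-y,-1];return P[:3,3],d/np.linalg.norm(d)
def tri(a,b):
    (o,d),(q,e)=ray("side",a),ray("top",b)
    s=np.linalg.lstsq(np.c_[d,-e],q-o,rcond=None)[0];A,B=o+s[0]*d,q+s[1]*e
    return (A+B)/2,np.linalg.norm(A-B)
def at_z(n,uv,z):
    o,d=ray(n,uv);return o+d*(z-o[2])/d[2]
def blobs(im,box):
    x0,y0,x1,y1=box;c=im[y0:y1,x0:x1];h=cv2.cvtColor(c,cv2.COLOR_BGR2HSV)
    m=cv2.inRange(h,(50,110,40),(80,255,255))
    n,l,s,ce=cv2.connectedComponentsWithStats(m)
    return [(np.round(ce[i]+[x0,y0],1).tolist(),s[i].tolist()) for i in range(1,n) if s[i][4]>5]
E
python3 - <<'E'
from h import *
s=cv2.imread("pics/side0.png");t=cv2.imread("pics/top0.png")
bs=blobs(s,(250,140,340,195));bt=blobs(t,(290,190,370,300))
print(bs);print(bt)
c=np.hstack([cv2.resize(s[145:190,255:335],(400,225),interpolation=cv2.INTER_CUBIC)]);d=cv2.resize(t[195:295,290:365],(375,500),interpolation=cv2.INTER_CUBIC)
o=np.zeros((500,775,3),np.uint8);o[:225,:400]=c;o[:,400:]=d
cv2.imwrite("pics/crop.png",o)
big=lambda b:max(b,key=lambda k:k[1][4])[0]
print(tri(big(bs),big(bt)),at_z("top",big(bt),97),at_z("side",big(bs),97))
print(at_z("top",(349,284),30))
E
```

```text
[([270.6, 158.8], [14, 16, 13, 7, 21])]
[([313.4, 210.0], [14, 11, 20, 19, 213]), ([332.7, 256.6], [40, 64, 6, 7, 22]), ([348.1, 284.9], [49, 90, 20, 11, 44])]
(array([ 540.97545302, -150.34200436,  103.03371485]), np.float64(0.04500505375760734)) [ 541.92759944 -151.11491338   97.        ] [ 541.58131007 -158.44872021   97.        ]
[ 333.34486809 -263.41908768   30.        ]
```

View pics/crop.png

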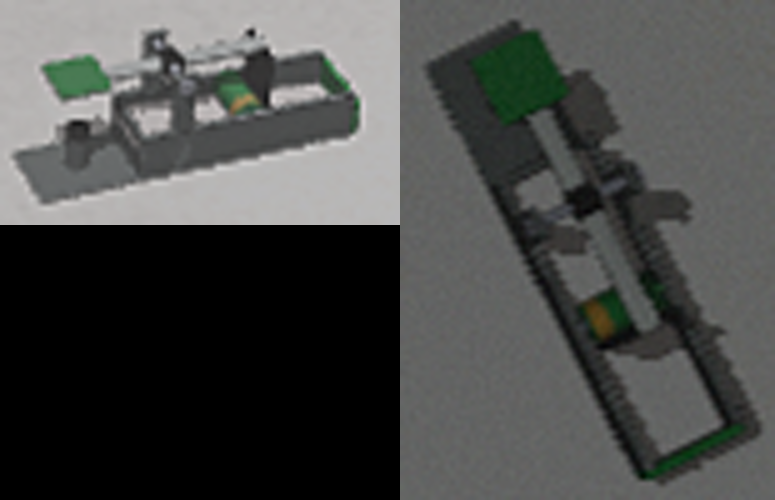

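The crop shows a clean green paddle, a green/orange-banded cell behind the black gate, and a green front wall, so this is the right dispenser. Paddle to front wall measures 237 mm against 238 mm expected, and the paddle height comes out at about 97–103 mm. Next I'll move above it with the fingers closed.

```bash
cat >> h.py <<'E'
yaw=np.arctan2(-151+263.4,541.9-333.3)
PAD=np.array([541.7,-151.5]);AX=np.array([np.cos(yaw),np.sin(yaw)])
E
python3 - <<'E'
from h import *
from station import env,set_gripper
from scipy.spatial.transform import Rotation as R
s=cv2.imread("pics/side0.png")
print("tri",tri((270.4,160.3),(313.4,210.0)))
xy=PAD+5*AX;best=None
for a in(0,np.pi):
    q=(R.from_euler("z",yaw+a)*R.from_euler("x",np.pi)).as_quat()
    j=env.ik([*xy,env.tips_ahead+150],q)
    if j is not None and (best is None or abs(j[5])<abs(best[1][5])):best=(q,j)
print(np.round(best[1],2))
set_gripper(0)
env.reach([*xy,env.tips_ahead+150],best[0])
env.move_l([*xy,env.tips_ahead+115],rate=100)
st=env.read_state();print(st["time_s"],st["tool_pos"],st["force"],st["width"])
a=viewer.camera("side");b=viewer.camera("top")
c=cv2.resize(a[120:200,230:340],(550,400),interpolation=cv2.INTER_CUBIC);d=cv2.resize(b[180:300,280:370],(250,333))
o=np.zeros((400,800,3),np.uint8);o[:,:550]=c;o[:333,550:]=d;cv2.imwrite("pics/above.png",o)
E
```

```text
tri (array([ 541.90884134, -151.34898987,   94.97851891]), np.float64(0.6829027970859521))
[-0.29  0.43  1.81 -0.    0.89  0.79]
4.9083 [ 546.10318417 -148.96126286  194.74759038] [ 0.12433443 -0.05389777 -0.25306546] 0.07247493139927487
```

View pics/above.png

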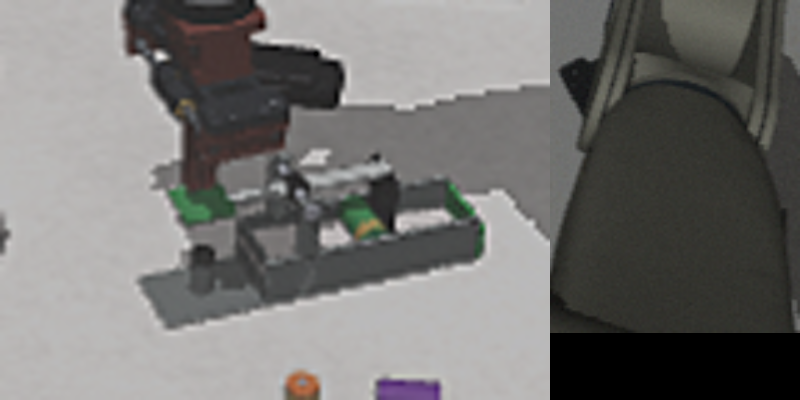

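The triangulated paddle height is 95 mm, against 97 mm given. The closed fingertips stand just over the paddle, at about (200,187) in the crop, with the body clear of the posts. Now I'll press down and check.

```bash
python3 - <<'E'
from h import *
from station import env
xy=PAD+5*AX
for z in(98,90,80,72):
    r=env.move_l([*xy,env.tips_ahead+z],rate=40,f_stop=15)
    st=env.read_state();print(z,r,round(st["tool_pos"][2]-env.tips_ahead,1),np.round(st["force"],2))
    if r:break
env.hold(1.0)
a=viewer.camera("side");print(env.read_state()["time_s"],env.read_state()["force"])
cv2.imwrite("pics/press.png",cv2.resize(a[120:200,230:340],(550,400),interpolation=cv2.INTER_CUBIC))
E
```

```text
98 False 97.8 [ 0.32  1.18 -0.08]
90 False 90.0 [2.39 0.7  1.13]
80 False 79.8 [-0.1  -1.97  4.36]
72 False 71.9 [-0.22 -1.68  4.12]
7.7333 [ 0.7171486  -1.28939247  4.24655522]
```

View pics/press.png

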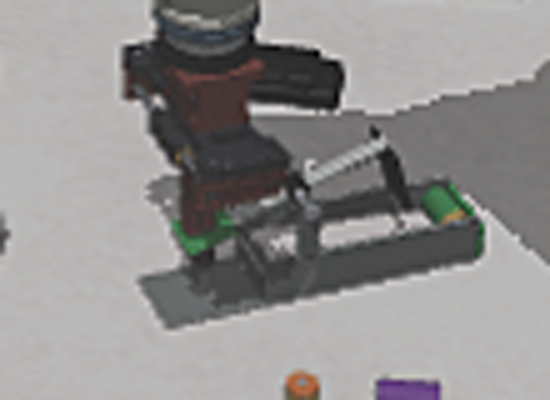

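The lever is tilted, the gate is up, and the green cell lies at the front wall at about (447,200). I'll release the lever, retreat and check.

```bash
python3 - <<'E'
from h import *
from station import env
xy=PAD+5*AX
env.hold(0.4)
env.move_l([*xy,env.tips_ahead+105],rate=50)
env.move_l([*xy,env.tips_ahead+190],rate=120)
env.hold(0.8)
a=viewer.camera("side");print(env.read_state()["time_s"],env.read_state()["force"])
cv2.imwrite("pics/end.png",cv2.resize(a[110:260,190:340],(600,600),interpolation=cv2.INTER_CUBIC))
E
```

```text
10.65 [-1.02786187 -0.26126967  0.36893931]
```

View pics/end.png

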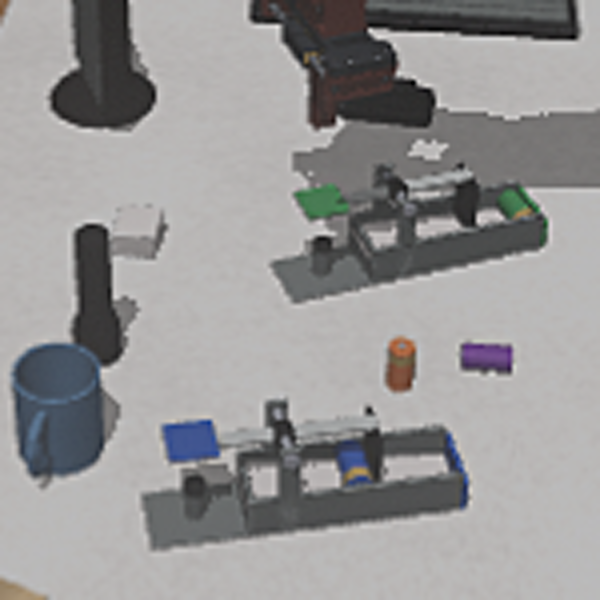

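The green lever is level and the gate shut. The green cell rests at the front wall at (517,203), the blue cell is in place at (355,465), and the arm is clear of everything.

```bash
python3 -c "
from station import workorder
print(workorder.sign_off())"
```

```text
the job is handed in; nothing more can be done
None
```

I pressed the green paddle until the green cell rolled into the catch tray, then released it: the last picture shows the gate shut and the blue dispenser untouched. I handed the job in at about 11 s of the 27 s allowed; sign-off gave no verdict.

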